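# Screw a casting mould shut in the bench press and fold the crank away

## Robot

A 7-joint arm with a two-finger parallel gripper is mounted at the origin on the work surface. World frame = base frame: x ahead of the robot, y to its left, z up, the work surface at z = 0. Lengths are in mm, angles in rad, forces in N, time in s.
With the tool pointing down it reaches from about 350 to 900 mm from the base axis. Payload 19.9 kg.
Tool frame: the origin (TCP) lies midway between the tips of the shut fingers; the grasp point (between the pads) lies 19 mm behind it (bot.pinch_z is the distance from the TCP to the grasp point, in mm); z points along the fingers, y is the line along which they close (so a half turn about z gives the same grasp; the last joint's range is limited). The gripper opens to 85 mm and grips with 20 to 120 N. Pads are 22 mm wide; open, the fingers measure 114 mm over their backs; the gripper's body (76 mm by 85 mm) begins 54 mm behind the grasp point. The pads swing forward as they close: fully open they stand 13 mm farther back than shut.
Start: joints at [1.276, 0.417, -0.01, 1.614, 0.005, 1.111, -0.053], TCP at [156.923, -604.96, 231.26] pointing down, gripper open.
Joint ranges: [-2.81, 2.81], [-0.39, 2.02], [-1.27, 1.25], [0.06, 2.57], [-1.19, 4.33], [0.19, 2], [-2.82, 2.82]. Speed limits (rad/s): [1.89, 1.89, 2.39, 2.39, 3.01, 3.01, 3.01].

## Interface

Orientations are given as a unit quaternion [w, x, y, z].
In Python, from cell import status, capture, ticket, bot gives the robot as it stands.
- The arm moves only by the tool play_rows, never from a script. Its argument "rows" is a list of rows, each a list of 6 numbers: the shift along the tool's x, y, z in mm, then the turn, a rotation vector about the tool's x, y, z in rad. In form: [[dx, dy, dz, wx, wy, wz], ...]. A call has exactly 10 rows; each row shifts and turns the commanded pose from where the row before left it, along the tool's axes as they then stand; what a row does not reach is not made up. A row lasts 1/10 s, in which the tool goes at most 50 mm and 8.59 degrees, less where a joint would pass 70% of its speed; a pose out of reach is approached as far as the arm can. A call is refused whole if a number of a shift passes 50 or a number of a turn 0.15, either way. A call with a gripper value outside its range is refused whole. "jaw" is the finger opening in mm, from 0 to 85.4, set as the call begins (left out, the last holds). The fingers move at their own pace and stop on an object; "force" is the grip in N (left out, the last holds). Time passes only in rows, so rows that do not move let the fingers close, or fill a call up. It gives the time, the measured TCP pose, the force, the opening and the grip force at its end, in the units of the state.
- status.observe(): the state, without advancing time (a new reading comes with each control period).
- capture(name): name is "side" or "top"; returns a dict with "color" (420x560x3 uint8, red, green, blue), "camera_matrix" (3x3 intrinsics, pixels), "rvec" (rotation vector, rad) and "tvec" (3), from world to camera coordinates, as OpenCV has them. Camera axes: x right, y down, z forward; pixel columns grow to the right and rows downward; lengths in mm; the calibration is good to about 2 mm. A picture is of the moment at which its call begins. There is no depth.
- ticket.sign_off(): hands the job in; it is judged then, once.
The state is a dict: "clock": time; "joint_pos": joint angles; "qd": joint speeds; "joint_torque": joint torques, N m; "tcp_pos": TCP position; "tcp_rot": TCP orientation; "wrist_force": force on the tool from outside, world axes, zero at the start; "torque": the same for the moment, N m; "grip_width": finger opening in mm; "grasp_force": force on a finger pad.
Only numpy, scipy, OpenCV 4.12 (cv2) and the standard library are available. Lean on these libraries where they do the work, as an engineer would, in place of code of your own. Each camera call takes 0.05 s, during which the arm holds its last target. There are 200 camera calls.

## Task

Swing the red folding handle of the mould press's handwheel out until it stands up, then crank the wheel clockwise with it until the pressure plate has come down on the plaster mould and squeezes the two halves together firmly, going by the feel of the crank: about 120 newtons, and never so hard that the plaster would crack. Then fold the handle back in, fully home, leave the press clamped, and leave everything else on the bench where it is.

Things in the scene. Friction and masses are not known exactly. Their poses are not given: they have to be found in the camera images.
- press: Bench mould press fixed to the table: dark green base 170 x 250 x 20 mm, columns at y = +-95 mm, crosshead 44 x 236 mm with its top at 176 mm, a level handwheel above. A non-turning screw runs down through the hub; at its foot hangs a sprung steel plate, 70 x 90 mm, over the mould. Origin: centre of the base's underside, on the wheel's axis; z up.
- wheel (a joint): Handwheel angle (rad), growing clockwise seen from above; 0 = screw fully up. A turn lowers the screw 20 mm. The plate's stud is set anew each job, so it meets the mould anywhere from 6.7 to 10.9 rad: feel for it. Running free it needs 0.6 N m, 7 N at the handle; this dry friction also holds it where it is left, so a halted crank reads up to 7 N either way: compare like readings after like motions.
- handle (a joint): Fold angle (rad): 0 folded in, lying level inside the wheel and pointing from its pivot to the hub; 1.57 straight up (outer stop 1.60). The hinge axis is level and square to the radius; hinge friction (0.06 N m) holds it at any angle. A hard pinch tends to carry it along without letting it pivot, so it can lag behind a hand that swings it.
- hub (a point): Point on the wheel's axis level with the rim's middle, 200 mm above the table. Black rim 218 mm over all, 18 mm thick; hub 32 mm across, the 18 mm screw standing up to 35 mm above this level. Three spokes; the folded handle lies in the fourth place, free beside it to the rim and spokes and below it to the crosshead.
- pivot (a point): Centre of the handle's hinge on the wheel, 86 mm from the hub point and at its height.
- handle_end (a point): Centre of the free end of the red handle, 66 mm from the pivot. The red grip is 22 mm thick, spans 12 to 66 mm from the pivot, and is a sleeve turning freely on its own axis, so a hand on it need not turn with the wheel.
- mould_lower: Lower half of the mould in the press: red plaster block with pale parting edge, 95 x 110 x 32 mm, on the press's base. Origin: centre of its underside. Under 70 N of squeeze the mould leaks, over 180 N it cracks.
- mould_upper: Upper half, 95 x 110 x 32 mm, on the lower one, top 84 mm above the table. Origin: centre of its underside. Once the plate touches it the plate's spring adds 40 N of squeeze per mm of screw, felt as 4.7 N more at the handle per radian (1 N per 27 N of squeeze): 120 N is 4.4 N over free running, about 0.94 rad past touch.
- figure_a: Bystander, not to be disturbed: small pewter figure, 34 mm round foot, 71 mm tall, standing. Origin: centre of its underside.
- figure_b: Bystander, not to be disturbed: small pewter figure, 34 mm round foot, 71 mm tall, standing. Origin: centre of its underside.
- candlestick: Bystander, not to be disturbed: pewter candlestick, 64 mm round foot, 92 mm tall, standing. Origin: centre of its underside.
- spare_mould: Bystander, not to be disturbed: spare open mould half, red block 90 x 105 x 45 mm with a pale top. Origin: centre of its underside.
- brass_pot: Bystander, not to be disturbed: brass bowl, 116 mm across, 60 mm tall. Origin: centre of its underside.
- medal: Bystander, not to be disturbed: pewter medal, 48 mm across, 6 mm thick, lying flat. Origin: centre of its underside.
- clamp: Bystander, not to be disturbed: steel bar clamp with a red grip, about 300 x 130 mm, lying flat. Origin: centre of its underside.
Mind the look-alikes: they are no part of the job. What is shaped like the mould_upper but green or purple is not meant. Leave any blue look-alike of the mould_lower alone.

How it is judged:
By the outcome, as a careful person would: the job done as asked, in the order asked, and still so for the second after the job is handed in, with the robot touching nothing.
It also fails if it takes over 72 s, if anything falls off the work surface, if the arm or the gripper's body presses on something with over 40 N, if the wrist force passes 120 N, or if a joint passes its speed limit or range.

## Working session

There is one attempt and no reset: what is moved stays moved. The work goes in short steps, Python scripts to look and compute and a tool call to move; the robot and the scene stay as the last step left them, time stands still between calls to the robot, and variables do not carry over. Pictures are saved under pics/ and viewed, at most 10 in all, crops included, and the job is handed in when it is done.

Besides the shell and the picture viewer there is one more tool, called as a command line: name --pt "numbers of a row" for each row, then --argument value for the rest. play_rows: Moves the arm, as the interface text tells. Its arguments: {"type":"object","properties":{"rows":{"type":"array","items":{"type":"array","items":{"type":"number"}}},"jaw":{"type":"number"},"force":{"type":"number"}},"required":["rows"]}

```bash
mkdir -p pics; ls; python3 - <<'E'
from cell import status, capture, ticket, bot
import cv2,numpy as np
s=status.observe();print(s)
for n in("side","top"):
    c=capture(n);cv2.imwrite(f"pics/{n}0.png",c["color"][:,:,::-1]);print(n,c["camera_matrix"].tolist(),c["rvec"],c["tvec"])
    np.savez(f"{n}.npz",**c)
print([a for a in dir(bot) if a[0]!='_'])
E
```

```text
pics
{'clock': 0.0, 'joint_pos': array([ 1.27549523,  0.4179686 , -0.01031638,  1.6141501 ,  0.00468835,
        1.11069167, -0.05301279]), 'qd': array([ 0.00016939,  0.00113875, -0.00194687,  0.0008481 , -0.00237124,
        0.00205103, -0.00210417]), 'joint_torque': array([-3.83613815e-05, -8.64468598e+01,  6.78460635e-01, -4.34896803e+01,
        1.90063217e-02,  7.61929841e-03,  8.82479139e-05]), 'tcp_pos': array([ 156.84549019, -604.65478367,  230.67367625]), 'tcp_rot': array([-5.86198169e-04,  9.91958596e-01,  1.26561398e-01, -1.12154425e-04]), 'wrist_force': array([ 0.65129783, -0.65317358,  0.49205683]), 'torque': array([-0.04116983,  0.01901536,  0.01040045]), 'grasp_force': 0.0, 'grip_width': 85.45805611843217}
side [[393.30706864267046, 0.0, 277.43073737992836], [0.0, 393.30706864267046, 212.56161097419653], [0.0, 0.0, 1.0]] [ 0.40550157 -2.76042782  1.16756009] [521.87604516 175.55967388 975.18327966]
top [[495.8203003095542, 0.0, 282.90465357379054], [0.0, 495.8203003095542, 208.0868326339762], [0.0, 0.0, 1.0]] [ 2.12793026 -2.15673816  0.18882647] [   8.70181538  538.49144783 1382.39358364]
['IKError', 'pinch_z']
```

View pics/top0.png

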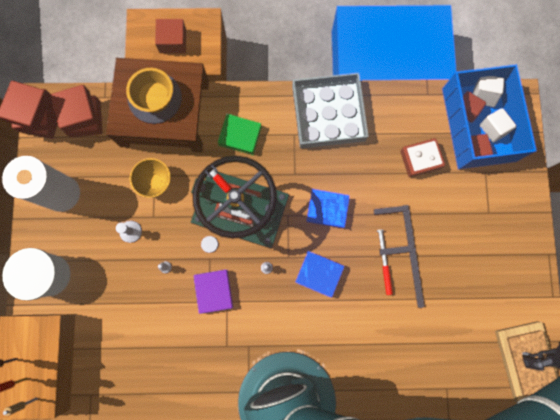

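View pics/side0.png

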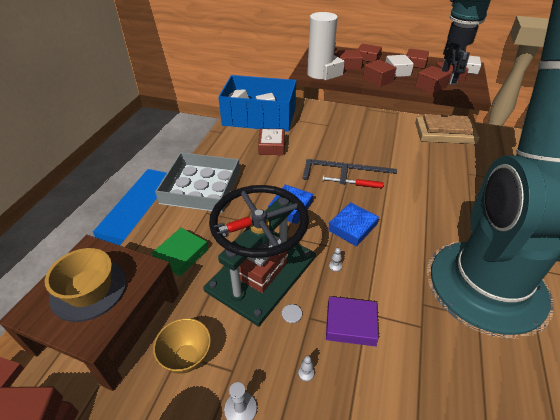

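The top view shows the press's wheel at about (234,197) and the red folded handle at about (218,181). The side view shows the wheel at about (259,220) and the handle at about (237,226). Other red things (the clamp's grip at (387,275) in the top view, and the mould under the wheel) are not the handle. I'll confirm with one enlarged crop.

```bash
python3 - <<'E'
import cv2,numpy as np
a=np.load("top.npz")["color"][150:245,185:300,::-1];b=np.load("side.npz")["color"][175:285,200:315,::-1]
A=cv2.resize(a,(399,330),interpolation=cv2.INTER_CUBIC);B=cv2.resize(b,(399,382)[:2],interpolation=cv2.INTER_CUBIC)
A=cv2.copyMakeBorder(A,0,B.shape[0]-A.shape[0],0,0,cv2.BORDER_CONSTANT)
cv2.imwrite("pics/crop.png",np.hstack([A,B]))
E
cat > fit.py <<'E'
import cv2,numpy as np
from scipy.optimize import least_squares
C={n:dict(np.load(n+".npz")) for n in("side","top")}
def proj(n,P,c=None):
    c=c or C[n];return cv2.projectPoints(np.asarray(P,float).reshape(-1,3),c["rvec"],c["tvec"],c["camera_matrix"],None)[0][:,0]
def back(n,uv,z,c=None):
    c=c or C[n];R=cv2.Rodrigues(c["rvec"])[0];o=-R.T@c["tvec"].ravel();d=R.T@np.linalg.inv(c["camera_matrix"])@[*uv,1];return o+d*(z-o[2])/d[2]
E
python3 - <<'E'
import sys;sys.path.insert(0,'.')
from fit import *
t=np.linspace(0,2*np.pi,120,endpoint=False)
circ=lambda x,y,r:np.c_[x+r*np.cos(t),y+r*np.sin(t),0*t+200]
p0=back("top",(234,196),200);print(p0,back("side",(259,219),200))
# darkness score: rim middle darkness, both views
D={n:cv2.GaussianBlur(255-C[n]["color"].max(2).astype(np.float32),(0,0),1.0) for n in C}
def sc(x,y,ns):
    s=0
    for n in ns:
        for r,w in((100,1),(120,-.5),(80,-.5)):
            q=proj(n,circ(x,y,r)).astype(np.float32)
            s+=w*cv2.remap(D[n],q[:,0][:,None],q[:,1][:,None],1).mean()
    return s
for ns in(["top"],["side"],["top","side"]):
    print(ns,max((sc(x,y,ns),x,y) for x in np.arange(p0[0]-16,p0[0]+17,1) for y in np.arange(p0[1]-16,p0[1]+17,1)))
for n in C:
    h=C[n]["color"].astype(int);m=(h[...,0]>130)&(h[...,1]<60)&(h[...,2]<60)
    nn,l,s,c=cv2.connectedComponentsWithStats(m.astype(np.uint8));
    for i in range(1,nn):
        if s[i,4]>15: print(n,s[i],c[i],back(n,c[i],200))
E
```

```text
[545.90066868 128.66087334 200.        ] [545.43469691 135.63043614 200.        ]
['top'] (np.float32(71.416756), np.float64(543.9006686822363), np.float64(124.66087334331868))
['side'] (np.float32(73.21515), np.float64(543.9006686822363), np.float64(132.66087334331868))
['top', 'side'] (np.float32(139.07846), np.float64(544.9006686822363), np.float64(127.66087334331868))
side [356 179  27   9 146] [369.06849315 182.91780822] [331.54837619 -55.76274748 200.        ]
side [227 217  25  14 193] [239.08290155 223.38341969] [582.30384325 160.55093914 200.        ]
top [214 174  17  18 140] [221.93571429 182.95714286] [580.45911708 159.7471031  200.        ]
top [386 266   7  28  81] [388.87654321 279.61728395] [ 328.06584925 -259.12705225  200.        ]
```

View pics/crop.png

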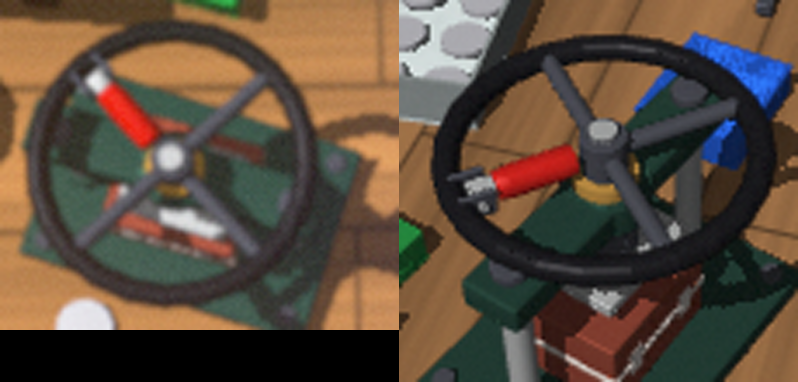

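The crop confirms it. The red grip with the bright hinge at its outer end lies in the wheel's fourth place, azimuth about 41°, hub near (545,128.5). The pivot is near (610,185).

```bash
cat > h.py <<'E'
from cell import status,capture,ticket,bot
import numpy as np,json
from scipy.spatial.transform import Rotation as R
def state():
    s=status.observe();q=s["tcp_rot"];r=R.from_quat([q[1],q[2],q[3],q[0]]).as_matrix()
    return s,np.array(s["tcp_pos"]),r
def down(deg):
    a=np.deg2rad(deg);c,s=np.cos(a),np.sin(a);return np.array([[c,s,0],[s,-c,0],[0,0,-1.]])
def rows(poses,p,r,dp=1):
    "poses: list of (pos, yaw deg) one per row, from pose p,r (simulated with rounding)"
    out=[]
    for P,y in poses:
        d=np.round(r.T@(np.array(P)-p),dp);w=np.round(R.from_matrix(r.T@down(y)).as_rotvec(),3)
        out.append([*(float(v)+0. for v in d),*(float(v)+0. for v in w)]);p=p+r@d;r=r@R.from_rotvec(w).as_matrix()
    for i in range(0,len(out),10):print(json.dumps(out[i:i+10]).replace(".0,",",").replace(".0]","]").replace("-0,","0,").replace(" ",""))
    return p,r
def line(p,y0,P,y,n): return [(p+(np.array(P)-p)*k/n,y0+(y-y0)*k/n) for k in range(1,n+1)]
def yaw(r): return np.rad2deg(np.arctan2(r[1,0],r[0,0]))
E
python3 - <<'E'
from h import *
s,p,r=state();print(yaw(r))
rows(line(p,yaw(r),[573.7,153.4,300],41,30),p,r,0)
E
```

```text
14.542681074909995
[[20,-21,-2,-0.001,0,-0.015],[20,-21,-3,0,0,-0.016],[20,-20,-2,0,0,-0.015],[21,-20,-2,0,0,-0.016],[21,-20,-3,0,0,-0.015],[21,-19,-2,0,0,-0.015],[22,-19,-2,0,0,-0.016],[22,-19,-2,0,0,-0.015],[22,-18,-3,0,0,-0.016],[23,-18,-2,0,0,-0.015]]
[[23,-18,-2,0,0,-0.015],[23,-17,-3,0,0,-0.016],[23,-17,-2,0,0,-0.015],[23,-17,-2,0,0,-0.015],[24,-16,-3,0,0,-0.016],[24,-16,-2,0,0,-0.015],[25,-16,-2,0,0,-0.016],[24,-15,-3,0,0,-0.015],[25,-14,-2,0,0,-0.015],[25,-15,-2,0,0,-0.016]]
[[25,-14,-2,0,0,-0.015],[26,-13,-3,0,0,-0.016],[25,-14,-2,0,0,-0.015],[26,-12,-2,0,0,-0.015],[26,-13,-3,0,0,-0.016],[26,-12,-2,0,0,-0.015],[27,-11,-2,0,0,-0.016],[26,-12,-3,0,0,-0.015],[27,-10,-2,0,0,-0.015],[27,-11,-2,0,0,-0.016]]
```

play_rows --pt "20 -21 -4 0 0 -0.015" --pt "20 -21 -4 0 0 -0.016" --pt "20 -20 -4 0 0 -0.015" --pt "21 -20 -4 0 0 -0.016" --pt "21 -20 -4 0 0 -0.015" --pt "21 -19 -2 0 0 -0.015" --pt "22 -19 -2 0 0 -0.016" --pt "22 -19 -2 0 0 -0.015" --pt "22 -18 -3 0 0 -0.016" --pt "23 -18 -2 0 0 -0.015" --jaw 50 --force 20

```text
clock: 1.1
tcp_pos: [296.5, -351.3, 262.3]
tcp_rot: [-0.0, 0.979, 0.203, -0.0]
wrist_force: [0.6, -0.7, -0.4]
grip_width: 49.9
grasp_force: 0.0
```

play_rows --pt "23 -18 -2 0 0 -0.015" --pt "23 -17 -3 0 0 -0.016" --pt "23 -17 -2 0 0 -0.015" --pt "23 -17 -2 0 0 -0.015" --pt "24 -16 -3 0 0 -0.016" --pt "24 -16 -2 0 0 -0.015" --pt "25 -16 -2 0 0 -0.016" --pt "24 -15 -3 0 0 -0.015" --pt "25 -14 -2 0 0 -0.015" --pt "25 -15 -2 0 0 -0.016"

```text
clock: 2.1
tcp_pos: [435.1, -98.4, 285.3]
tcp_rot: [-0.0, 0.961, 0.277, -0.0]
wrist_force: [0.6, -1.0, -0.2]
grip_width: 49.7
grasp_force: 0.0
```

play_rows --pt "25 -14 -2 0 0 -0.015" --pt "26 -13 -3 0 0 -0.016" --pt "25 -14 -2 0 0 -0.015" --pt "26 -12 -2 0 0 -0.015" --pt "26 -13 -3 0 0 -0.016" --pt "26 -12 -2 0 0 -0.015" --pt "27 -11 -2 0 0 -0.016" --pt "26 -12 -2 0 0 -0.015" --pt "27 -10 0 0 0 -0.015" --pt "27 -11 0 0 0 -0.016"

```text
clock: 3.1
tcp_pos: [574.1, 154.0, 303.0]
tcp_rot: [-0.0, 0.937, 0.35, -0.0]
wrist_force: [0.2, -0.3, 0.4]
grip_width: 49.7
grasp_force: 0.0
```

```bash
python3 - <<'E'
from h import *
s,p,r=state();print(p,yaw(r),s["joint_pos"],s["wrist_force"],s["grip_width"])
rows(line(p,yaw(r),[573.7,153.4,240],41,10),p,r)
E
```

```text
[574.11489561 154.04331346 302.97071575] 41.019982375108526 [ 0.20359795  0.37526452 -0.67677921  1.58746867  0.24296197  1.2653456
 -1.36764889] [ 0.16819533 -0.3005215   0.39812453] 49.6573934011617
[[-0.1,0,6.3,0,0,0],[0,0,6.3,0,0,0],[-0.1,0.1,6.3,0,0,0],[-0.1,0,6.3,0,0,0],[-0.1,0,6.3,0,0,0],[0,0,6.3,0,0,0],[-0.1,0.1,6.3,0,0,0],[-0.1,0,6.3,0,0,0],[0,0,6.3,0,0,0],[-0.1,0,6.3,0,0,0]]
```

play_rows --pt "0 0 14 0 0 0" --pt "0 0 14 0 0 0" --pt "0 0 14 0 0 0" --pt "0 0 14 0 0 0" --pt "0 0 14 0 0 0" --pt "0 0 14 0 0 0" --pt "0 0 12 0 0 0" --pt "0 0 10 0 0 0" --pt "0 0 6 0 0 0" --pt "0 0 4 0 0 0"

```text
clock: 4.1
tcp_pos: [573.6, 153.3, 186.8]
tcp_rot: [-0.0, 0.937, 0.35, -0.0]
wrist_force: [0.1, 0.1, -0.6]
grip_width: 50.1
grasp_force: 0.0
```

```bash
python3 - <<'E'
from h import *
import cv2
s,p,r=state();print(p,yaw(r),s["wrist_force"],s["grip_width"])
a=capture("top")["color"][130:260,170:310,::-1];b=capture("side")["color"][155:285,190:330,::-1]
cv2.imwrite("pics/g1.png",cv2.resize(np.hstack([a,b]),(798,371),interpolation=cv2.INTER_CUBIC))
E
```

```text
[573.61430814 153.30885853 186.80404858] 41.01339818695091 [ 0.06618448  0.12840046 -0.60244165] 50.135720168659006
```

View pics/g1.png

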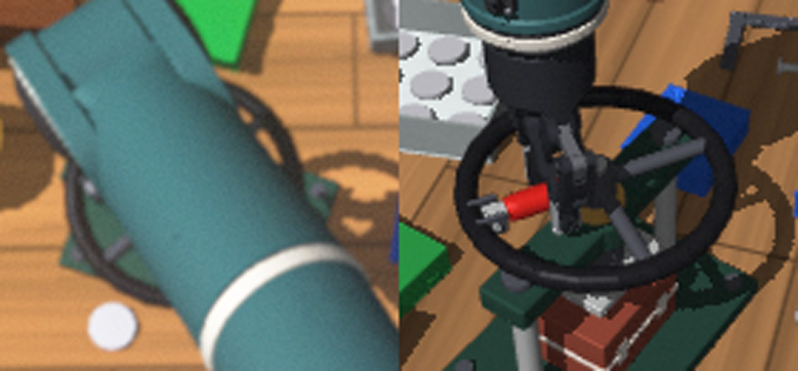

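Both fingers straddle the red handle (side view, right half, around (560,195)), and the rim and spokes are clear. Closing gently, then swinging along the arc.

play_rows --pt "0 0 0 0 0 0" --pt "0 0 0 0 0 0" --pt "0 0 0 0 0 0" --pt "0 0 0 0 0 0" --pt "0 0 0 0 0 0" --pt "0 0 0 0 0 0" --pt "0 0 0 0 0 0" --pt "0 0 0 0 0 0" --pt "0 0 0 0 0 0" --pt "0 0 0 0 0 0" --jaw 0 --force 20

```text
clock: 5.2
tcp_pos: [573.6, 153.5, 187.3]
tcp_rot: [-0.0, 0.937, 0.35, 0.0]
wrist_force: [-1.5, 4.6, 2.3]
grip_width: 21.1
grasp_force: 20.4
```

```bash
python3 - <<'E'
from h import *
s,p,r=state();print(p,yaw(r),s["wrist_force"],s["grip_width"],s["grasp_force"])
u=np.array([np.cos(np.deg2rad(41)),np.sin(np.deg2rad(41)),0]);z=np.array([0,0,1.])
rows([(p+48*((1-np.cos(t))*u+np.sin(t)*z),41) for t in np.arange(1,21)*1.6/20],p,r)
E
```

```text
[573.61989273 153.4698688  187.3079166 ] 41.021560816698376 [-1.50430546  4.63822289  2.26108729] 21.118225774239804 20.408998131752014
[[0.2,0,-3.8,0,0,0],[0.4,0,-3.8,0,0,0],[0.8,0,-3.8,0,0,0],[1,0,-3.7,0,0,0],[1.4,0,-3.6,0,0,0],[1.6,0,-3.5,0,0,0],[1.9,0,-3.3,0,0,0],[2.2,0,-3.2,0,0,0],[2.4,0,-2.9,0,0,0],[2.7,0,-2.8,0,0,0]]
[[2.8,0,-2.6,0,0,0],[3.1,0,-2.3,0,0,0],[3.2,0,-2.1,0,0,0],[3.4,0,-1.8,0,0,0],[3.5,0,-1.5,0,0,0],[3.6,0,-1.3,0,0,0],[3.8,0,-0.9,0,0,0],[3.7,0,-0.7,0,0,0],[3.9,0,-0.3,0,0,0],[3.8,0,-0.1,0,0,0]]
```

play_rows --pt "0.2 0 -3.8 0 0 0" --pt "0.4 0 -3.8 0 0 0" --pt "0.8 0 -3.8 0 0 0" --pt "1 0 -3.7 0 0 0" --pt "1.4 0 -3.6 0 0 0" --pt "1.6 0 -3.5 0 0 0" --pt "1.9 0 -3.3 0 0 0" --pt "2.2 0 -3.2 0 0 0" --pt "2.4 0 -2.9 0 0 0" --pt "2.7 0 -2.8 0 0 0"

```text
clock: 6.2
tcp_pos: [584.0, 162.7, 221.4]
tcp_rot: [-0.0, 0.937, 0.35, -0.001]
wrist_force: [-6.1, 3.6, -3.7]
grip_width: 21.0
grasp_force: 19.7
```

play_rows --pt "2.8 0 -2.6 0 0 0" --pt "3.1 0 -2.3 0 0 0" --pt "3.2 0 -2.1 0 0 0" --pt "3.4 0 -1.8 0 0 0" --pt "3.5 0 -1.5 0 0 0" --pt "3.6 0 -1.3 0 0 0" --pt "3.8 0 -0.9 0 0 0" --pt "3.7 0 -0.7 0 0 0" --pt "3.9 0 -0.3 0 0 0" --pt "3.8 0 -0.1 0 0 0"

```text
clock: 7.2
tcp_pos: [610.4, 185.7, 235.5]
tcp_rot: [-0.0, 0.937, 0.35, -0.001]
wrist_force: [-9.9, 1.8, 5.3]
grip_width: 20.2
grasp_force: 19.6
```

```bash
python3 - <<'E'
from h import *
import cv2
s,p,r=state();print(p,yaw(r),s["wrist_force"],s["torque"],s["grip_width"],s["grasp_force"])
a=capture("top")["color"][130:260,170:310,::-1];b=capture("side")["color"][155:285,190:330,::-1]
cv2.imwrite("pics/g2.png",cv2.resize(np.hstack([a,b]),(798,371),interpolation=cv2.INTER_CUBIC))
E
```

```text
[610.42822485 185.72618903 235.49874302] 41.008349716703314 [-9.94328226  1.79632039  5.34858294] [ 0.39914081  2.36101673 -0.0424853 ] 20.21606895515552 19.556474089622498
```

View pics/g2.png

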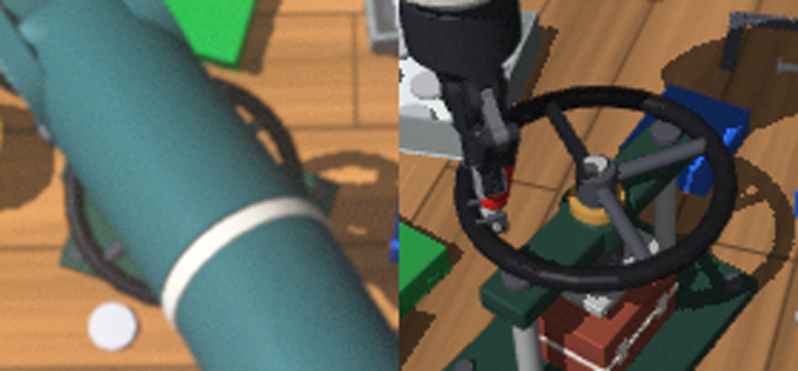

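The handle stands out but still leans toward the hub by roughly 25–30°. In the side view (right half), the red runs from about (488,205) to (511,170). I'll tilt the pinching tool about the pivot to bring it upright.

play_rows --pt "2 0 0 0 -0.055 0" --pt "2 0 0 0 -0.055 0" --pt "2 0 0 0 -0.055 0" --pt "2 0 0 0 -0.055 0" --pt "2 0 0 0 -0.055 0" --pt "2 0 0 0 -0.055 0" --pt "2 0 0 0 -0.055 0" --pt "2 0 0 0 -0.055 0" --pt "2 0 0 0 -0.055 0" --pt "0 0 0 0 0 0"

```text
clock: 8.3
tcp_pos: [624.3, 197.3, 230.0]
tcp_rot: [0.086, 0.908, 0.34, -0.231]
wrist_force: [0.1, -1.0, 0.1]
grip_width: 0.0
grasp_force: 0.0
```

```bash
python3 - <<'E'
from h import *
import cv2
s,p,r=state();print(p,yaw(r),r[:,2],s["wrist_force"],s["torque"],s["grip_width"],s["grasp_force"])
b=capture("side")["color"][185:255,190:270,::-1]
cv2.imwrite("pics/g3.png",cv2.resize(b,(560,490),interpolation=cv2.INTER_CUBIC))
from fit import proj
for t in (0,15,30): 
  a=np.deg2rad(41);u=np.array([np.cos(a),np.sin(a),0]);P=np.array([545,128.5,200])+86*u;E=P+66*(np.cos(np.deg2rad(t))*np.array([0,0,1])-np.sin(np.deg2rad(t))*u)
  print(t,((proj("side",[P,E])-[190,185])*7).round().tolist())
E
```

```text
[624.27113449 197.2620045  229.97334858] 41.02576491779423 [-0.36039977 -0.31317692 -0.87865364] [ 0.12517899 -1.00778628  0.07041874] [ 0.38923432 -0.40735783  0.00999153] 0.047628571937095604 0.0
0 [[230.0, 305.0], [207.0, 147.0]]
15 [[230.0, 305.0], [264.0, 136.0]]
30 [[230.0, 305.0], [318.0, 137.0]]
```

View pics/g3.png

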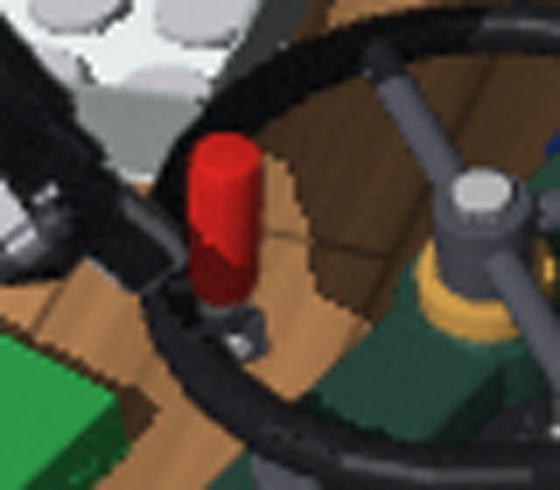

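The jaws slipped off at the end, but the handle now stands nearly upright. Its base is at about (230,310) and its top at about (226,155), which is within about 5° of vertical. Next I retreat, level the tool, turn it so the jaws close radially (that squares the handle up) and re-grip for cranking.

play_rows --pt "0 0 -12 0 0 0" --pt "0 0 -14 0 0 0" --pt "0 0 -14 0 0 0" --pt "0 0 -14 0 0 0" --pt "0 0 -14 0 0 0" --pt "0 0 -14 0 0 0" --pt "0 0 0 0 0.12 0" --pt "0 0 0 0 0.12 0" --pt "0 0 0 0 0.12 0" --pt "0 0 0 0 0.12 0" --jaw 50 --force 40

```text
clock: 9.35
tcp_pos: [653.7, 222.1, 305.0]
tcp_rot: [0.002, 0.937, 0.35, -0.003]
wrist_force: [1.7, 0.0, -0.3]
grip_width: 50.1
grasp_force: 0.0
```

```bash
python3 - <<'E'
from h import *
s,p,r=state();print(p,yaw(r),r[:,2],s["joint_pos"])
A=[609.5,184.5,295]
p,r=rows(line(p,yaw(r),A,-46,11)+line(np.array(A),-49,[609.5,184.5,227],-49,9),p,r)
print(p,yaw(r),r[:,2])
E
```

```text
[653.70210878 222.1053777  304.95935212] 40.9349970784974 [-0.00405171 -0.00623796 -0.99997234] [ 0.01254058  0.55695749 -0.60865865  1.31783408  0.31709599  1.36868812
 -1.44590822]
[[-5.3,-0.1,0.9,0.003,0.007,0.138],[-5.2,0.7,0.9,0,0,0.138],[-5.1,1.4,1,0,0,0.138],[-4.8,2.1,0.9,0,0,0.138],[-4.6,2.7,0.9,0,0,0.138],[-4.1,3.3,0.9,0,0,0.138],[-3.6,3.9,0.9,0,0,0.138],[-3,4.3,0.9,0,0,0.137],[-2.4,4.7,0.9,0,0,0.138],[-1.8,4.9,0.9,0,0,0.138]]
[[-1,5.2,0.9,0,0,0.138],[0,0,7.6,0,0,0.053],[0,0,7.5,0,0,0],[0,0,7.6,0,0,0],[0,0,7.5,0,0,0],[0,0,7.6,0,0,0],[0,0,7.5,0,0,0],[0,0,7.6,0,0,0],[0,0,7.5,0,0,0],[0,0,7.6,0,0,0]]
[609.51393824 184.50889512 226.9953336 ] -49.01908317420573 [-2.67671247e-04  3.64157732e-04 -9.99999898e-01]
```

play_rows --pt "-5.3 -0.1 0.9 0.003 0.007 0.138" --pt "-5.2 0.7 0.9 0 0 0.138" --pt "-5.1 1.4 1 0 0 0.138" --pt "-4.8 2.1 0.9 0 0 0.138" --pt "-4.6 2.7 0.9 0 0 0.138" --pt "-4.1 3.3 0.9 0 0 0.138" --pt "-3.6 3.9 0.9 0 0 0.138" --pt "-3 4.3 0.9 0 0 0.138" --pt "-2.4 4.7 0.9 0 0 0.138" --pt "-1.8 4.9 0.9 0 0 0.138"

```text
clock: 10.35
tcp_pos: [613.2, 187.5, 295.8]
tcp_rot: [0.002, 0.944, -0.329, -0.002]
wrist_force: [0.3, 0.1, 0.2]
grip_width: 49.6
grasp_force: 0.0
```

play_rows --pt "-1 5.2 0.9 0 0 0.138" --pt "0 0 7.6 0 0 0.053" --pt "0 0 7.6 0 0 0" --pt "0 0 7.6 0 0 0" --pt "0 0 7.6 0 0 0" --pt "0 0 7.6 0 0 0" --pt "0 0 7.6 0 0 0" --pt "0 0 7.6 0 0 0" --pt "0 0 7.6 0 0 0" --pt "0 0 7.6 0 0 0"

```text
clock: 11.35
tcp_pos: [608.7, 184.7, 225.0]
tcp_rot: [0.003, 0.91, -0.415, -0.003]
wrist_force: [0.1, 0.1, -0.3]
grip_width: 49.8
grasp_force: 0.0
```

```bash
python3 - <<'E'
from h import *
import cv2
s,p,r=state();print(p,yaw(r),r[:,2],s["joint_pos"],s["wrist_force"])
b=capture("side")["color"][165:265,180:310,::-1]
cv2.imwrite("pics/g4.png",cv2.resize(b,(650,500),interpolation=cv2.INTER_CUBIC))
E
```

```text
[608.71489316 184.7158118  224.96567626] -49.00030564866701 [-0.00766846 -0.00313816 -0.99996567] [-0.24474538  0.45123166 -0.1338368   1.58006345  0.06481082  1.12293157
 -2.81990702] [ 0.12733845  0.07666552 -0.27794751]
```

View pics/g4.png

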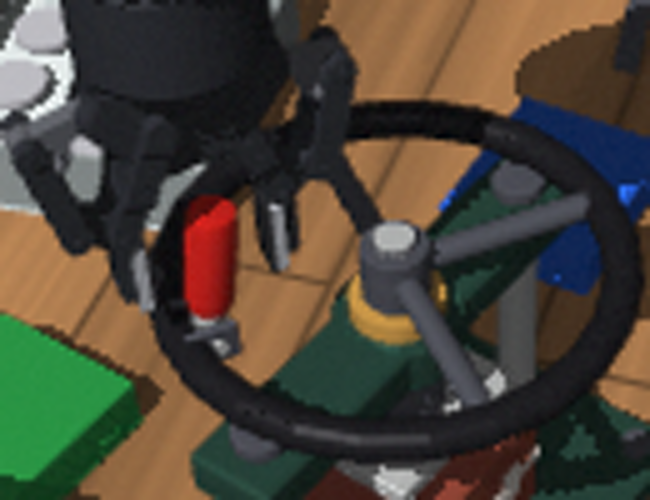

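Handle is upright between the jaws (side crop, around (210,260)). Joint 7 sits at its limit, though, so I turn the open jaws half a turn the other way around the handle before gripping.

play_rows --pt "0 0 0 0 0 -0.1" --pt "0 0 0 0 0 -0.15" --pt "0 0 0 0 0 -0.15" --pt "0 0 0 0 0 -0.15" --pt "0 0 0 0 0 -0.15" --pt "0 0 0 0 0 -0.15" --pt "0 0 0 0 0 -0.15" --pt "0 0 0 0 0 -0.15" --pt "0 0 0 0 0 -0.15" --pt "0 0 0 0 0 -0.15"

```text
clock: 12.4
tcp_pos: [608.8, 184.8, 225.7]
tcp_rot: [0.0, 0.955, 0.296, -0.004]
wrist_force: [-0.3, -0.2, -0.1]
grip_width: 50.1
grasp_force: 0.0
```

play_rows --pt "0 0 0 0 0 -0.15" --pt "0 0 0 0 0 -0.15" --pt "0 0 0 0 0 -0.15" --pt "0 0 0 0 0 -0.15" --pt "0 0 0 0 0 -0.15" --pt "0 0 0 0 0 -0.15" --pt "0 0 0 0 0 -0.15" --pt "0 0 0 0 0 -0.15" --pt "0 0 0 0 0 -0.15" --pt "0 0 0 0 0 -0.15"

```text
clock: 13.4
tcp_pos: [608.8, 184.7, 225.6]
tcp_rot: [-0.002, 0.497, 0.868, -0.003]
wrist_force: [0.6, -0.6, 0.3]
grip_width: 49.9
grasp_force: 0.0
```

```bash
python3 - <<'E'
from h import *
s,p,r=state();print(p,yaw(r),r[:,2],s["joint_pos"],s["wrist_force"])
rows(line(p,yaw(r),[609.9,184.9,226],yaw(r),3),p,r)
E
```

```text
[608.7900663  184.71850553 225.64259574] 120.37433394206938 [-0.00741571 -0.00315022 -0.99996754] [ 0.17309442  0.54705647 -0.73410316  1.5638426   0.38429207  1.18856929
 -0.10604308] [ 0.64952846 -0.55668228  0.27980632]
[[-0.1,0.3,-0.1,-0.008,-0.001,0],[-0.2,0.4,-0.1,0,0,0],[-0.1,0.3,-0.2,0,0,0]]
```

play_rows --pt "-0.1 0.3 -0.1 -0.008 -0.001 0" --pt "-0.2 0.4 -0.1 0 0 0" --pt "-0.1 0.3 -0.1 0 0 0" --pt "0 0 0 0 0 0" --pt "0 0 0 0 0 0" --pt "0 0 0 0 0 0" --pt "0 0 0 0 0 0" --pt "0 0 0 0 0 0" --pt "0 0 0 0 0 0" --pt "0 0 0 0 0 0" --jaw 0 --force 40

```text
clock: 14.4
tcp_pos: [610.5, 185.6, 226.3]
tcp_rot: [0.001, 0.502, 0.865, 0.001]
wrist_force: [6.0, 3.5, -1.8]
grip_width: 20.6
grasp_force: 39.1
```

```bash
cat >> h.py <<'E'
H=np.array([545,128.5])
def crank(n,step,hub=H,rad=86,z=226,y0=None):
    s,p,r=state();a=np.arctan2(*(p[:2]-hub)[::-1]);y=yaw(r) if y0 is None else y0
    d=p[:2]-hub;f=s["wrist_force"];t=np.array([np.sin(a),-np.cos(a)])
    print("clock",s["clock"],"az %.3f rad %.2f z %.1f Ftan(resist) %.2f Frad %.2f fz %.1f tau"%(a,np.hypot(*d),p[2],-f[:2]@t,f[:2]@d/np.hypot(*d),f[2]),s["torque"].round(2),"w",round(s["grip_width"],1),"j",s["joint_pos"].round(2))
    rows([([*(hub+rad*np.array([np.cos(a-k*step),np.sin(a-k*step)])),z],y) for k in range(1,n+1)],p,r)
E
python3 -c "
from h import *
crank(20,.1,y0=120.4)"
```

```text
clock 14.4 az 0.717 rad 86.88 z 226.3 Ftan(resist) -1.33 Frad 6.80 fz -1.8 tau [ 0.81 -1.49 -0.04] w 20.6 j [ 0.17  0.54 -0.73  1.57  0.38  1.18 -0.12]
[[-8.7,0.4,0.3,0.002,0,-0.011],[-8.6,0.3,0,0,0,0],[-8.5,-0.5,0,0,0,0],[-8.5,-1.5,0,0,0,0],[-8.3,-2.2,0,0,0,0],[-8.1,-3.1,0,0,0,0],[-7.6,-3.8,0,0,0,0],[-7.3,-4.6,0,0,0,0],[-6.8,-5.3,0,0,0,0],[-6.2,-5.9,0,0,0,0]]
[[-5.6,-6.6,0,0,0,0],[-4.9,-7,0,0,0,0],[-4.1,-7.6,0,0,0,0],[-3.4,-7.9,0,0,0,0],[-2.6,-8.2,0,0,0,0],[-1.8,-8.4,0,0,0,0],[-0.9,-8.5,0,0,0,0],[-0.1,-8.6,0,0,0,0],[0.8,-8.6,0,0,0,0],[1.7,-8.4,0,0,0,0]]
```

play_rows --pt "-8.7 0.4 0.3 0 0 -0.011" --pt "-8.6 0.3 0 0 0 0" --pt "-8.5 -0.5 0 0 0 0" --pt "-8.5 -1.5 0 0 0 0" --pt "-8.3 -2.2 0 0 0 0" --pt "-8.1 -3.1 0 0 0 0" --pt "-7.6 -3.8 0 0 0 0" --pt "-7.3 -4.6 0 0 0 0" --pt "-6.8 -5.3 0 0 0 0" --pt "-6.2 -5.9 0 0 0 0"

```text
clock: 15.4
tcp_pos: [628.4, 104.5, 226.4]
tcp_rot: [0.001, 0.497, 0.868, 0.001]
wrist_force: [7.9, 4.5, -0.7]
grip_width: 20.7
grasp_force: 39.0
```

```bash
python3 -c "
from h import *
crank(20,.15,y0=120.4)"
```

```text
clock 15.4 az -0.280 rad 86.83 z 226.4 Ftan(resist) 6.50 Frad 6.36 fz -0.7 tau [ 0.96 -1.88  0.01] w 20.7 j [ 0.3   0.54 -0.72  1.57  0.38  1.17  0.03]
[[-7.5,-10.6,0.4,0.004,0,0.001],[-6.6,-11,0,0,0,0],[-4.9,-12,0,0,0,0],[-3,-12.5,0,0,0,0],[-1.1,-12.9,0,0,0,0],[0.9,-12.8,0,0,0,0],[2.7,-12.6,0,0,0,0],[4.6,-12.1,0,0,0,0],[6.3,-11.2,0,0,0,0],[8,-10.1,0,0,0,0]]
[[9.4,-8.9,0,0,0,0],[10.6,-7.3,0,0,0,0],[11.5,-5.7,0,0,0,0],[12.3,-3.9,0,0,0,0],[12.8,-2,0,0,0,0],[12.8,0,0,0,0,0],[12.8,1.8,0,0,0,0],[12.3,3.7,0,0,0,0],[11.7,5.6,0,0,0,0],[10.6,7.2,0,0,0,0]]
```

play_rows --pt "-7.5 -10.6 0 0.004 0 0.001" --pt "-6.6 -11 0 0 0 0" --pt "-4.9 -12 0 0 0 0" --pt "-3 -12.5 0 0 0 0" --pt "-1.1 -12.9 0 0 0 0" --pt "0.9 -12.8 0 0 0 0" --pt "2.7 -12.6 0 0 0 0" --pt "4.6 -12.1 0 0 0 0" --pt "6.3 -11.2 0 0 0 0" --pt "8 -10.1 0 0 0 0"

```text
clock: 16.4
tcp_pos: [526.6, 44.8, 226.4]
tcp_rot: [-0.0, 0.497, 0.868, -0.0]
wrist_force: [9.4, 11.6, -7.0]
grip_width: 20.5
grasp_force: 40.1
```

play_rows --pt "9.4 -8.9 0 0 0 0" --pt "10.6 -7.3 0 0 0 0" --pt "11.5 -5.7 0 0 0 0" --pt "12.3 -3.9 0 0 0 0" --pt "12.8 -2 0 0 0 0" --pt "12.8 0 0 0 0 0" --pt "12.8 1.8 0 0 0 0" --pt "12.3 3.7 0 0 0 0" --pt "11.7 5.6 0 0 0 0" --pt "10.6 7.2 0 0 0 0"

```text
clock: 17.4
tcp_pos: [459.8, 138.5, 226.4]
tcp_rot: [0.0, 0.498, 0.867, -0.001]
wrist_force: [9.6, -8.0, -3.0]
grip_width: 20.4
grasp_force: 40.3
```

```bash
python3 -c "
from h import *
crank(20,.12,y0=120.4)"
```

```text
clock 17.4 az 3.025 rad 85.80 z 226.4 Ftan(resist) 6.82 Frad -10.44 fz -3.0 tau [-1.7  -2.53  0.04] w 20.4 j [ 0.39  0.25 -0.85  1.95  0.22  1.04 -0.03]
[[8,6.5,0.4,-0.002,0.002,-0.002],[7,7.6,0,0,0,0],[6,8.4,0,0,0,0],[5,9,0,0,0,0],[3.8,9.6,0,0,0,0],[2.7,9.9,0,0,0,0],[1.5,10.2,0,0,0,0],[0.3,10.3,0,0,0,0],[-1,10.3,0,0,0,0],[-2.2,10.1,0,0,0,0]]
[[-3.4,9.7,0,0,0,0],[-4.6,9.3,0,0,0,0],[-5.6,8.6,0,0,0,0],[-6.6,7.9,0,0,0,0],[-7.5,7.1,0,0,0,0],[-8.3,6.1,0,0,0,0],[-9,5.1,0,0,0,0],[-9.5,4,0,0,0,0],[-9.9,2.8,0,0,0,0],[-10.2,1.6,0,0,0,0]]
```

```bash
sed -i 's/^H=.*/H=np.array([546.5,130])/' h.py; python3 -c "
from h import *
crank(20,.12,y0=120.4)"
```

```text
clock 17.4 az 3.044 rad 87.13 z 226.4 Ftan(resist) 7.02 Frad -10.31 fz -3.0 tau [-1.7  -2.53  0.04] w 20.4 j [ 0.39  0.25 -0.85  1.95  0.22  1.04 -0.03]
[[7.3,7.4,0.4,-0.002,0.002,-0.002],[7.2,7.5,0,0,0,0],[6.1,8.2,0,0,0,0],[5.2,9,0,0,0,0],[4,9.5,0,0,0,0],[2.9,9.9,0,0,0,0],[1.7,10.1,0,0,0,0],[0.4,10.4,0,0,0,0],[-0.7,10.2,0,0,0,0],[-2.1,10.2,0,0,0,0]]
[[-3.2,9.8,0,0,0,0],[-4.3,9.3,0,0,0,0],[-5.5,8.8,0,0,0,0],[-6.4,8,0,0,0,0],[-7.4,7.2,0,0,0,0],[-8.2,6.3,0,0,0,0],[-8.9,5.2,0,0,0,0],[-9.4,4.2,0,0,0,0],[-9.9,3,0,0,0,0],[-10.2,1.8,0,0,0,0]]
```

play_rows --pt "7.3 7.4 0.4 -0.002 0.002 -0.002" --pt "7.2 7.5 0 0 0 0" --pt "6.1 8.2 0 0 0 0" --pt "5.2 9 0 0 0 0" --pt "4 9.5 0 0 0 0" --pt "2.9 9.9 0 0 0 0" --pt "1.7 10.1 0 0 0 0" --pt "0.4 10.4 0 0 0 0" --pt "-0.7 10.2 0 0 0 0" --pt "-2.1 10.2 0 0 0 0"

```text
clock: 18.4
tcp_pos: [521.9, 213.4, 226.1]
tcp_rot: [-0.001, 0.497, 0.868, -0.001]
wrist_force: [-5.5, -7.2, 13.2]
grip_width: 20.8
grasp_force: 40.3
```

play_rows --pt "-3.2 9.8 0 0 0 0" --pt "-4.3 9.3 0 0 0 0" --pt "-5.5 8.8 0 0 0 0" --pt "-6.4 8 0 0 0 0" --pt "-7.4 7.2 0 0 0 0" --pt "-8.2 6.3 0 0 0 0" --pt "-8.9 5.2 0 0 0 0" --pt "-9.4 4.2 0 0 0 0" --pt "-9.9 3 0 0 0 0" --pt "-10.2 1.8 0 0 0 0"

```text
clock: 19.4
tcp_pos: [613.1, 185.1, 226.1]
tcp_rot: [-0.002, 0.496, 0.869, 0.0]
wrist_force: [-8.5, 8.2, 8.4]
grip_width: 20.4
grasp_force: 40.0
```

```bash
python3 -c "
from h import *
crank(10,.06,y0=120.4)"
```

```text
clock 19.4 az 0.691 rad 86.47 z 226.1 Ftan(resist) 11.73 Frad -1.34 fz 8.4 tau [ 1.72  2.06 -0.  ] w 20.4 j [ 0.19  0.56 -0.77  1.56  0.4   1.19 -0.11]
[[-5.2,0.2,0,-0.002,-0.004,0.003],[-5.1,0.4,0,0,0,0],[-5.2,0,0,0,0,0],[-5.1,-0.2,0,0,0,0],[-5.2,-0.6,0,0,0,0],[-5.1,-0.9,0,0,0,0],[-5,-1.2,0,0,0,0],[-4.9,-1.4,0,0,0,0],[-4.9,-1.8,0,0,0,0],[-4.7,-2,0,0,0,0]]
```

```bash
python3 - <<'E'
from h import *
import cv2
from fit import proj
c=capture("side");b=c["color"][180:310,190:330,::-1]
cv2.imwrite("pics/g5.png",cv2.resize(b,(646,600),interpolation=cv2.INTER_CUBIC))
o=np.load("side.npz")["color"][180:310,190:330,::-1]
cv2.imwrite("pics/g5b.png",np.hstack([cv2.resize(x,(400,371),interpolation=cv2.INTER_CUBIC) for x in(o,b)]))
crank(1,0)
for zz in(35,25,15,10): print(zz,((proj("side",[[546,129.5,200+zz]])-[190,180])*400/140).round())
E
```

```text
clock 19.45 az 0.662 rad 86.42 z 226.1 Ftan(resist) 0.34 Frad 0.74 fz 9.3 tau [ 0.59  0.44 -0.02] w 20.7 j [ 0.2   0.56 -0.76  1.55  0.41  1.19 -0.11]
[[-0.1,-0.4,0.1,-0.001,-0.003,0]]
35 [[197.  73.]]
25 [[198.  82.]]
15 [[198.  92.]]
10 [[199.  97.]]
```

View pics/g5b.png

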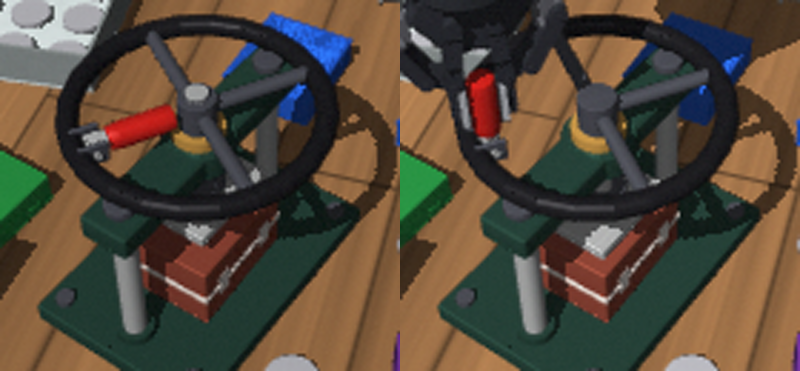

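```bash
python3 -c "
from h import *
crank(10,.015,y0=120.4)"
```

```text
clock 19.45 az 0.662 rad 86.42 z 226.1 Ftan(resist) 0.34 Frad 0.74 fz 9.3 tau [ 0.59  0.44 -0.02] w 20.7 j [ 0.2   0.56 -0.76  1.55  0.41  1.19 -0.11]
[[-1.3,-0.3,0.1,-0.001,-0.003,0.001],[-1.3,0.2,0,0,0,0],[-1.3,0.1,0,0,0,0],[-1.3,0.1,0,0,0,0],[-1.3,0.1,0,0,0,0],[-1.3,0,0,0,0,0],[-1.3,0.1,0,0,0,0],[-1.2,0,0,0,0,0],[-1.3,0,0,0,0,0],[-1.3,0,0,0,0,0]]
```

play_rows --pt "-1.3 -0.2 0 0 -0.003 0" --pt "-1.3 0.2 0 0 0 0" --pt "-1.3 0.1 0 0 0 0" --pt "-1.3 0.1 0 0 0 0" --pt "-1.3 0.1 0 0 0 0" --pt "-1.3 0 0 0 0 0" --pt "-1.3 0.1 0 0 0 0" --pt "-1.3 0 0 0 0 0" --pt "-1.3 0 0 0 0 0" --pt "-1.3 0 0 0 0 0"

```text
clock: 20.45
tcp_pos: [620.2, 175.0, 226.1]
tcp_rot: [-0.001, 0.495, 0.869, 0.0]
wrist_force: [-4.2, 10.2, 6.1]
grip_width: 20.6
grasp_force: 39.6
```

```bash
python3 -c "
from h import *
crank(10,.03,y0=120.4)
import cv2
c=capture('side')['color'];o=np.load('side.npz')['color']
f=lambda x:cv2.resize(x[232:292,232:292,::-1],(390,390),interpolation=cv2.INTER_CUBIC)
cv2.imwrite('pics/g6.png',np.hstack([f(o),f(c)]))"
```

```text
clock 20.45 az 0.549 rad 86.33 z 226.1 Ftan(resist) 10.87 Frad 1.71 fz 6.1 tau [ 2.63  1.02 -0.05] w 20.6 j [ 0.21  0.57 -0.76  1.55  0.41  1.19 -0.1 ]
[[-2.6,-0.3,0.1,0,-0.002,0.004],[-2.6,-0.1,0,0,0,0],[-2.5,-0.1,0,0,0,0],[-2.6,-0.3,0,0,0,0],[-2.6,-0.3,0,0,0,0],[-2.5,-0.3,0,0,0,0],[-2.6,-0.5,0,0,0,0],[-2.5,-0.5,0,0,0,0],[-2.5,-0.6,0,0,0,0],[-2.5,-0.7,0,0,0,0]]
```

View pics/g6.png

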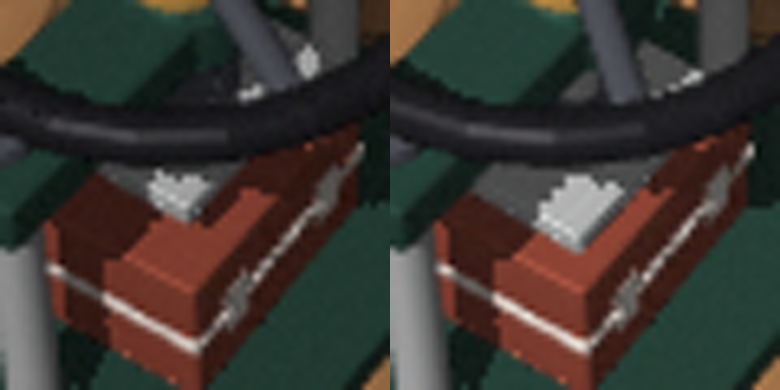

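```bash
python3 -c "
from fit import *
P=back('side',(261.5,270.5),84);print(P,np.hypot(P[0]-546.5,P[1]-130),np.degrees(np.arctan2(P[1]-130,P[0]-546.5)))
for z in (84,88,92,96,100,104):print(z,proj('side',[[P[0],P[1],z]]))
# mould top nearest corner
Q=back('side',(232+195/6.5,232+292/6.5),84);print(Q,np.hypot(Q[0]-546.5,Q[1]-130),np.degrees(np.arctan2(Q[1]-130,Q[0]-546.5)))
"
```

```text
[527.58391098 183.48761607  84.        ] 56.733971272944885 109.47632508466354
84 [[261.5 270.5]]
88 [[261.44456473 269.42268009]]
92 [[261.38878484 268.33866298]]
96 [[261.33265712 267.24788603]]
100 [[261.27617829 266.15028579]]
104 [[261.21934506 265.04579806]]
[520.76863678 200.33433352  84.        ] 74.89340107453397 110.09472107482726
```

The corner of the plate now sits at mould-top height: the plate-corner pixel (261.5,270.5) back-projects to a radius of 56.7 mm, against 57 expected. The force agrees, at about 4 N over free running. A small final advance brings it to about 120 N.

play_rows --pt "-0.6 -0.1 0 0 -0.002 0" --pt "-0.6 0 0 0 0 0" --pt "-0.6 0 0 0 0 0" --pt "-0.6 0 0 0 0 0" --pt "-0.6 0 0 0 0 0" --pt "-0.6 0 0 0 0 0" --pt "-0.6 0 0 0 0 0" --pt "-0.6 -0.1 0 0 0 0" --pt "-0.6 -0.1 0 0 0 0" --pt "-0.6 -0.1 0 0 0 0"

```text
clock: 21.5
tcp_pos: [623.1, 169.9, 226.2]
tcp_rot: [0.0, 0.495, 0.869, 0.0]
wrist_force: [-3.3, 11.4, 4.1]
grip_width: 20.6
grasp_force: 39.6
```

```bash
python3 -c "
from h import *
crank(10,.006,y0=120.4)"
```

```text
clock 21.5 az 0.480 rad 86.31 z 226.2 Ftan(resist) 11.65 Frad 2.38 fz 4.1 tau [2.9  0.65 0.01] w 20.6 j [ 0.21  0.57 -0.76  1.54  0.41  1.19 -0.09]
[[-0.5,-0.3,0.2,0,0,0.004],[-0.5,-0.1,0,0,0,0],[-0.5,0,0,0,0,0],[-0.5,0,0,0,0,0],[-0.6,-0.1,0,0,0,0],[-0.5,0,0,0,0,0],[-0.5,-0.1,0,0,0,0],[-0.5,0,0,0,0,0],[-0.5,-0.1,0,0,0,0],[-0.5,0,0,0,0,0]]
```

Squeeze now reads about 4.5 N over free running, or about 120 N, so I stop cranking. Next I release, go over to the outside, and push the handle in with shut fingers.

play_rows --pt "0 0 0 0 0 0" --pt "0 0 0 0 0 0" --pt "0 0 0 0 0 0" --pt "0 0 0 0 0 0" --pt "0 0 -5 0 0 0" --pt "0 0 -12 0 0 0" --pt "0 0 -14 0 0 0" --pt "0 0 -14 0 0 0" --pt "0 0 -14 0 0 0" --pt "0 0 -14 0 0 0" --jaw 50

```text
clock: 22.5
tcp_pos: [623.6, 167.1, 300.0]
tcp_rot: [0.001, 0.495, 0.869, -0.001]
wrist_force: [-0.6, -0.6, 0.8]
grip_width: 49.7
grasp_force: 0.0
```

```bash
python3 - <<'E'
from h import *
s,p,r=state();print(p,yaw(r),r[:,2],s["wrist_force"],s["joint_pos"].round(2))
a=0.478;u=np.array([np.cos(a),np.sin(a)]);Y=np.degrees(a)
A=[*(H+118*u),298];B=[*(H+118*u),250]
P=line(p,yaw(r),A,Y,13)+line(np.array(A),Y,B,Y,7)
p,r=rows(P,p,r)
T=np.linspace(np.pi/2,0,21);print()
pos=lambda t:[*(H+(86-50*np.cos(t)+11*np.sin(t)+11)*u),200+50*np.sin(t)+11*np.cos(t)]
p,r=rows(line(p,Y,pos(T[0]),Y,4)+[(pos(t),Y) for t in T[1:]],p,r);print(p)
E
```

```text
[623.60110966 167.13771085 299.95750174] 120.70721284592224 [ 3.14239662e-04 -3.51260452e-03 -9.99993781e-01] [-0.62971907 -0.59376783  0.824762  ] [ 0.23  0.51 -0.78  1.45  0.37  1.33 -0.05]
[[0,2.5,0.1,-0.001,0.003,0.125],[0.4,2.5,0.2,0,0,0.126],[0.7,2.4,0.1,0,0,0.125],[0.9,2.3,0.2,0,0,0.125],[1.3,2.2,0.1,0,0,0.125],[1.5,2,0.2,0,0,0.126],[1.7,1.8,0.1,0,0,0.125],[2,1.5,0.2,0,0,0.125],[2.1,1.4,0.1,0,0,0.126],[2.3,1,0.2,0,0,0.125]]
[[2.4,0.7,0.1,0,0,0.125],[2.4,0.5,0.2,0,0,0.125],[2.5,0.1,0.1,0,0,0.126],[0,0,6.9,0,0,0],[0,0,6.9,0,0,0],[0,0,6.8,0,0,0],[0,0,6.9,0,0,0],[0.1,0,6.8,0,0,0],[0,0,6.9,0,0,0],[0,0,6.8,0,0,0]]

[[-2.5,0,0,0,0,0],[-2.5,0,0,0,0,0],[-2.5,0,0,0,0,0],[-2.5,0,0,0,0,0],[-4,0,-0.7,0,0,0],[-4,0,-0.4,0,0,0],[-4,0,0,0,0,0],[-4,0,0.2,0,0,0],[-4,0,0.5,0,0,0],[-3.9,0,0.9,0,0,0]]
[[-3.9,0,1.2,0,0,0],[-3.7,0,1.4,0,0,0],[-3.7,0,1.8,0,0,0],[-3.4,0,2,0,0,0],[-3.3,0,2.3,0,0,0],[-3.1,0,2.6,0,0,0],[-2.9,0,2.8,0,0,0],[-2.7,0,3,0,0,0],[-2.4,0,3.2,0,0,0],[-2.2,0,3.4,0,0,0]]
[[-1.9,0,3.5,0,0,0],[-1.6,0,3.7,0,0,0],[-1.3,0,3.8,0,0,0],[-1,0,3.9,0,0,0]]
[588.27603328 151.6046363  210.96633846]
```

play_rows --pt "0 2.5 0 0 0.003 0.125" --pt "0.4 2.5 0 0 0 0.125" --pt "0.7 2.4 0 0 0 0.125" --pt "0.9 2.3 0 0 0 0.125" --pt "1.3 2.2 0 0 0 0.125" --pt "1.5 2 0 0 0 0.125" --pt "1.7 1.8 0 0 0 0.125" --pt "2 1.5 0 0 0 0.125" --pt "2.1 1.4 0 0 0 0.125" --pt "2.3 1 0 0 0 0.125" --jaw 0

```text
clock: 23.5
tcp_pos: [645.0, 180.4, 299.1]
tcp_rot: [0.0, 0.911, 0.413, -0.001]
wrist_force: [-0.0, -0.3, -0.6]
grip_width: 0.4
grasp_force: 0.0
```

```bash
python3 - <<'E'
from h import *
import cv2
from fit import proj
s,p,r=state();print(p,yaw(r),r[:,2],s["wrist_force"],s["joint_pos"].round(2),s["grip_width"])
for n in("side",):
    h=capture(n)["color"].astype(int);m=(h[...,0]>130)&(h[...,1]<60)&(h[...,2]<60)
    nn,l,S,c=cv2.connectedComponentsWithStats(m.astype(np.uint8))
    for i in range(1,nn):
        if S[i,4]>15: print(n,S[i],c[i])
a=0.455;u=np.array([np.cos(a),np.sin(a)]);Y=np.degrees(a)
for t in(0,.2,.4): print(t,proj("side",[[*(H+(86-39*np.sin(t))*u),200+39*np.cos(t)]]))
A=[*(H+118*u),298];B=[*(H+118*u),250]
T=np.linspace(np.pi/2,0,21);print()
pos=lambda t:[*(H+(86-50*np.cos(t)+11*np.sin(t)+11)*u),200+50*np.sin(t)+11*np.cos(t)]
rows(line(p,yaw(r),A,Y,3)+line(np.array(A),Y,B,Y,7),p,r)
E
```

```text
[644.96051859 180.41142423 299.11119356] 48.79756494395095 [-1.39651486e-03 -7.46826884e-04 -9.99998746e-01] [-0.00265425 -0.25530114 -0.58142207] [ 0.03  0.5  -0.52  1.39  0.25  1.32 -1.22] 0.365680267165561
side [356 179  27   9 153] [369.06535948 182.97385621]
side [212 199   9  23 152] [215.95394737 208.96710526]
0 [[218.00191327 208.70878706]]
0.2 [[221.74694766 208.55827431]]
0.4 [[225.40122826 208.9496708 ]]

[[2,1.6,0.4,0,0.002,0.132],[2.2,1.3,0.3,-0.001,0,0.132],[2.4,1,0.4,0,0,0.133],[0,0,6.9,0,-0.001,0],[0,0,6.8,0,0,0],[0,-0.1,6.9,0,0,0],[0,0,6.8,0,0,0],[0,0,6.9,0,0,0],[0,0,6.9,0,0,0],[0,0,6.8,0,0,0]]
```

play_rows --pt "2 1.6 0.4 0 0.002 0.132" --pt "2.2 1.3 0.4 0 0 0.132" --pt "2.4 1 0.4 0 0 0.132" --pt "0 0 6.9 0 0 0" --pt "0 0 6.9 0 0 0" --pt "0 0 6.9 0 0 0" --pt "0 0 6.9 0 0 0" --pt "0 0 6.9 0 0 0" --pt "0 0 6.9 0 0 0" --pt "0 0 6.9 0 0 0"

```text
clock: 24.55
tcp_pos: [652.4, 181.7, 248.1]
tcp_rot: [-0.0, 0.974, 0.229, -0.0]
wrist_force: [0.1, 0.3, -0.0]
grip_width: -0.1
grasp_force: 0.0
```

play_rows --pt "-2.5 0 0 0 0 0" --pt "-2.5 0 0 0 0 0" --pt "-2.5 0 0 0 0 0" --pt "-2.5 0 0 0 0 0" --pt "-4 0 -0.7 0 0 0" --pt "-4 0 -0.4 0 0 0" --pt "-4 0 0 0 0 0" --pt "-4 0 0.2 0 0 0" --pt "-4 0 0.5 0 0 0" --pt "-3.9 0 0.9 0 0 0"

```text
clock: 25.55
tcp_pos: [621.7, 166.5, 248.3]
tcp_rot: [-0.0, 0.974, 0.228, -0.0]
wrist_force: [0.4, -1.0, 1.3]
grip_width: 0.3
grasp_force: 0.7
```

```bash
python3 - <<'E'
from h import *
s,p,r=state();print(p,yaw(r),r[:,2],s["wrist_force"],s["grip_width"])
d=p[:2]-H;print(np.hypot(*d),np.arctan2(d[1],d[0]))
a=0.455;u=np.array([np.cos(a),np.sin(a)]);Y=np.degrees(a)
T=np.linspace(np.pi/2,0,21)[7:]
pos=lambda t:[*(H+(86-50*np.cos(t)+11*np.sin(t)+11)*u),200+50*np.sin(t)+11*np.cos(t)]
rows([(pos(t),Y) for t in T],p,r)
E
```

```text
[621.72293487 166.54223307 248.29108782] 26.399182996881652 [-2.20490001e-04  4.72722402e-04 -9.99999864e-01] [ 0.37267126 -1.0339207   1.30814291] 0.2881105938204685
83.62909020150494 0.4522117182525078
[[-3.4,-0.3,-0.1,-0.001,0,0.006],[-3.7,0,1.5,0,0,0],[-3.6,0,1.7,0,0,0],[-3.5,0,2.1,0,0,0],[-3.3,0,2.3,0,0,0],[-3.1,0,2.5,0,0,0],[-2.9,0,2.8,0,0,0],[-2.7,0,3,0,0,0],[-2.4,0,3.2,0,0,0],[-2.2,0,3.4,0,0,0]]
[[-1.9,0,3.5,0,0,0],[-1.6,0,3.7,0,0,0],[-1.3,0,3.8,0,0,0],[-1,0,3.9,0,0,0]]
```

play_rows --pt "-3.4 -0.3 0 0 0 0.006" --pt "-3.7 0 1.5 0 0 0" --pt "-3.6 0 1.7 0 0 0" --pt "-3.5 0 2.1 0 0 0" --pt "-3.3 0 2.3 0 0 0" --pt "-3.1 0 2.5 0 0 0" --pt "-2.9 0 2.8 0 0 0" --pt "-2.7 0 3 0 0 0" --pt "-2.4 0 3.2 0 0 0" --pt "-2.2 0 3.4 0 0 0"

```text
clock: 26.55
tcp_pos: [594.0, 153.3, 225.4]
tcp_rot: [-0.0, 0.974, 0.225, -0.0]
wrist_force: [-0.1, -0.8, 1.3]
grip_width: 0.3
grasp_force: 0.6
```

play_rows --pt "-1.9 0 3.5 0 0 0" --pt "-1.6 0 3.7 0 0 0" --pt "-1.3 0 3.5 0 0 0" --pt "-1 0 2.5 0 0 0" --pt "0 0 0.5 0 0 0" --pt "0 0 0.5 0 0 0" --pt "0 0 0 0 0 0" --pt "0 0 0 0 0 0" --pt "0 0 0 0 0 0" --pt "0 0 0 0 0 0"

```text
clock: 27.55
tcp_pos: [589.0, 151.0, 211.6]
tcp_rot: [-0.0, 0.974, 0.225, -0.0]
wrist_force: [-0.1, -0.6, 1.0]
grip_width: -0.1
grasp_force: 0.1
```

```bash
python3 - <<'E'
from h import *
s,p,r=state();print(p,yaw(r),r[:,2],s["wrist_force"],s["torque"],s["grip_width"])
d=p[:2]-H;print(np.hypot(*d),np.arctan2(d[1],d[0]))
E
```

```text
[589.00496994 150.95350556 211.58110208] 26.063088181396783 [-3.04661999e-04  5.02376505e-04 -9.99999827e-01] [-0.08841143 -0.56218755  0.97136705] [ 0.01937369 -0.02022629  0.02758373] -0.0951544324996497
47.38904793760787 0.4580046018916967
```

play_rows --pt "0 0 0.3 0 0 0" --pt "0 0 0.3 0 0 0" --pt "0 0 0.3 0 0 0" --pt "0 0 0.3 0 0 0" --pt "0 0 0.3 0 0 0" --pt "0 0 0 0 0 0" --pt "0 0 0 0 0 0" --pt "0 0 0 0 0 0" --pt "0 0 0 0 0 0" --pt "0 0 0 0 0 0"

```text
clock: 28.55
tcp_pos: [589.0, 150.9, 210.4]
tcp_rot: [-0.0, 0.974, 0.225, -0.0]
wrist_force: [-3.6, -2.2, 6.7]
grip_width: 0.5
grasp_force: 3.4
```

play_rows --pt "0 0 0.3 0 0 0" --pt "0 0 0.3 0 0 0" --pt "0 0 0.3 0 0 0" --pt "0 0 0 0 0 0" --pt "0 0 0 0 0 0" --pt "0 0 0 0 0 0" --pt "0 0 0 0 0 0" --pt "0 0 0 0 0 0" --pt "0 0 0 0 0 0" --pt "0 0 0 0 0 0"

```text
clock: 29.55
tcp_pos: [589.0, 150.8, 209.9]
tcp_rot: [-0.0, 0.974, 0.225, 0.0]
wrist_force: [-5.8, -3.2, 13.7]
grip_width: 0.1
grasp_force: 6.6
```

play_rows --pt "0 0 -4 0 0 0" --pt "0 0 -10 0 0 0" --pt "0 0 -15 0 0 0" --pt "0 0 -15 0 0 0" --pt "0 0 -15 0 0 0" --pt "-10 0 -15 0 0 0" --pt "-30 0 -15 0 0 0" --pt "-30 0 -5 0 0 0" --pt "-30 0 0 0 0 0" --pt "-30 0 0 0 0 0"

```text
clock: 30.55
tcp_pos: [471.3, 93.4, 304.3]
tcp_rot: [-0.0, 0.974, 0.225, 0.001]
wrist_force: [-0.4, -0.1, 0.8]
grip_width: -0.1
grasp_force: 0.0
```

play_rows --pt "-20 30 0 0 0 0" --pt "-20 30 0 0 0 0" --pt "-10 30 0 0 0 0" --pt "0 30 0 0 0 0" --pt "0 30 0 0 0 0" --pt "0 30 0 0 0 0" --pt "0 30 0 0 0 0" --pt "0 30 0 0 0 0" --pt "0 10 0 0 0 0" --pt "0 0 0 0 0 0"

```text
clock: 31.55
tcp_pos: [537.4, -153.7, 303.4]
tcp_rot: [-0.0, 0.974, 0.225, -0.0]
wrist_force: [0.4, -0.7, -0.5]
grip_width: 0.2
grasp_force: 0.0
```

```bash
python3 - <<'E'
from h import *
import cv2
s,p,r=state();print(s["clock"],p,s["wrist_force"])
T=capture("top");S=capture("side")
cv2.imwrite("pics/end.png",np.vstack([np.hstack([cv2.resize(T["color"][145:250,180:300],(400,350)),cv2.resize(S["color"][175:285,190:315],(400,350))]),np.hstack([cv2.resize(T["color"],(400,250)),cv2.resize(S["color"],(400,250))])])[:,:,::-1])
for n,c in(("top",T),("side",S)):
    h=c["color"].astype(int);m=(h[...,0]>130)&(h[...,1]<60)&(h[...,2]<60)
    nn,l,q,cc=cv2.connectedComponentsWithStats(m.astype(np.uint8))
    for i in range(1,nn):
        if q[i,4]>15: print(n,q[i],cc[i])
from fit import proj
u=np.array([np.cos(.455),np.sin(.455)])
for zz in(200,204,208): print(zz,[proj(n,[[*(H+47*u),zz]]) for n in("top","side")])
E
```

```text
31.55 [ 537.37813686 -153.68050342  303.41218924] [ 0.44384743 -0.65312032 -0.4592061 ]
top [219 171  14  19  98] [225.8877551  180.17346939]
side [356 179  27   9 148] [369.02702703 182.91216216]
side [225 216  25  11 204] [237.15686275 220.44117647]
200 [array([[225.48538378, 179.78191917]]), array([[237.94020352, 219.66118472]])]
204 [array([[225.32599445, 179.44176125]]), array([[237.8049334 , 218.36065289]])]
208 [array([[225.16561484, 179.09948993]]), array([[237.66877749, 217.05160483]])]
```

View pics/end.png

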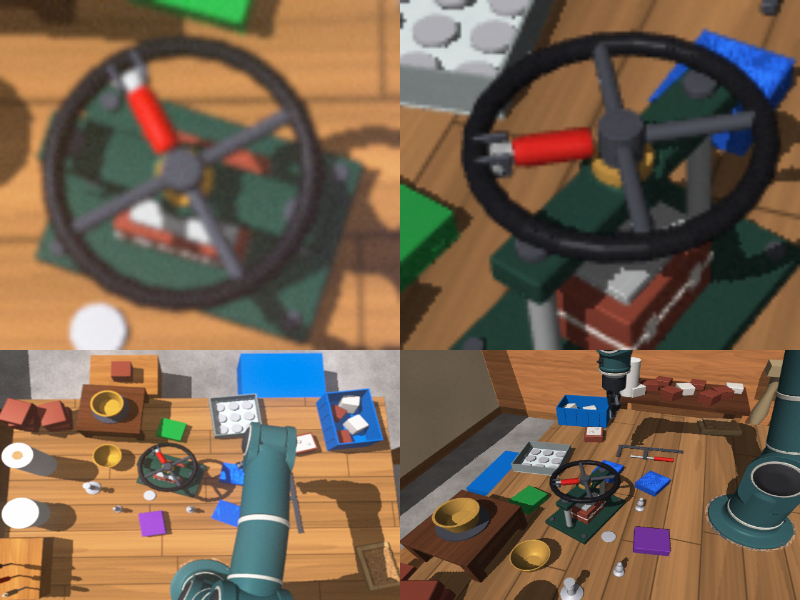

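The handle lies fully folded: in the side view its centroid is (237,220), matching 200 mm height. The plate is down on the mould, the wheel is where I left it, and the bystanders are unmoved.

```bash
python3 -c "
from cell import ticket
print(ticket.sign_off())"
```

```text
the job is handed in; nothing more can be done
None
```

The job is handed in at about 32 s on the clock: the press is clamped at roughly 120 N going by the crank's feel (about 4.5 N over free running), the handle is folded fully home, and nothing else looked moved in the last pictures.

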